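# Close up the jeweller's ring and stone chest

### The arm

A 6-joint arm with a two-finger parallel gripper is mounted at the origin on the work surface. World frame = base frame: x ahead of the robot, y to its left, z up, the work surface at z = 0. Lengths are in mm, angles in rad, forces in N, time in s.
With the tool pointing down it reaches from about 400 to 925 mm from the base axis. Payload 12.5 kg.
Tool frame: the origin (TCP) lies on the centre line of the jaws, within the pads' length; the fingertips stand 17 mm ahead of it and the grasp point (between the pads) lies 2 mm behind it; z points along the fingers, y is the line along which they close (so a half turn about z gives the same grasp; the last joint's range is limited). The gripper opens to 95 mm and grips with 3 to 60 N. Pads are 20 mm wide; open, the fingers measure 119 mm over their backs; the gripper's body (75 mm by 180 mm) begins 59 mm behind the grasp point.
Start: joints at [1.097, 0.491, 1.559, -0, 1.092, -0.106], TCP at [224.711, 583.224, 231.661] pointing down, gripper open.
Joint ranges: [-3.1, 3.1], [-0.84, 2.19], [0.05, 2.79], [-1.13, 4.28], [0.06, 2.93], [-2.69, 2.69]. Speed limits (rad/s): [2.22, 2.22, 2.79, 3.14, 3.14, 3.14].

### API

Orientations are given as a 3x3 rotation matrix whose columns are the frame's x, y, z axes.
In Python, from station import bot gives the robot as it stands.
- The arm moves only by the tool apply_moves, never from a script. Its argument "steps" is a list of rows, each a list of 3 entries, a list of its own where there are three numbers: the shift along the tool's x, y, z in mm, then the turn about the tool's z in degrees, then the finger opening in mm, from 0 to 95.1. In form: [[[tx, ty, tz], spin, gripper], ...]. A call has 1 to 10 rows; each row shifts and turns the commanded pose from where the row before left it, along the tool's axes as they then stand; what a row does not reach is not made up. A row lasts 1/8 s, in which the tool goes at most 62.5 mm and 10.7 degrees, less where a joint would pass 70% of its speed; a pose out of reach is approached as far as the arm can. A call with a gripper value outside its range is refused whole. The fingers move at their own pace and stop on an object; the grip force is fixed at half the most. Time passes only in rows, so rows that do not move let the fingers close. It gives the time, the measured TCP pose, the force, the opening and the grip force at its end, in the units of the state.
- bot.state(): the state, without advancing time (a new reading comes with each control period).
- bot.capture(name): name is "scene" or "top" or "wrist"; returns the picture (420x560x3 uint8, blue, green, red); there is no depth.
- bot.calibration(name): a dict with "camera_matrix" (3x3 intrinsics, pixels), "dist_coeffs" ([k1, k2, p1, p2, k3] as OpenCV has them; the pictures are not rectified), "R" (3x3) and "t" (3): a world point X has camera coordinates R X + t; the wrist camera has in their place "T_tool_cam" (4x4, takes a point from camera to tool coordinates, whose origin is the TCP and whose axes are the flange's). Camera axes: x right, y down, z forward; pixel columns grow to the right and rows downward; lengths in mm; the calibration is good to about 2 mm. A picture is of the moment at which its call begins: read the wrist's pose just before it. calibration takes no time and is no camera call.
- bot.job_done(): hands the job in; it is judged then, once.
The state is a dict: "t": time; "joints": joint angles; "qd": joint speeds; "joint_efforts": joint torques, N m; "tcp_pos": TCP position; "orientation": TCP orientation; "contact_force": force on the tool from outside, world axes, zero at the start; "ft_torque": the same for the moment, N m; "width": finger opening in mm; "gripper_force": force on a finger pad.
Only numpy, scipy, OpenCV 4.12 (cv2) and the standard library are available. Lean on these libraries where they do the work, as an engineer would, in place of code of your own. Each camera call takes 0.05 s, during which the arm holds its last target. There are 200 camera calls.

### The job

Close up the jeweller's chest by pushing with the fingertips: first push both open ring drawers fully shut, in either order, and only then slide the aluminium cover on top towards the robot's right until it is fully closed over the stones. Push smoothly without slamming, and leave the tools, jar, ring box and other loose things standing where they are, without picking anything up.

Things in the scene. Friction and masses are not known exactly. Their poses are not given: they have to be found in the camera images.
- chest: dark wooden chest fixed to the bench, 240 deep (x) x 290 wide (y) x 70 high; origin: centre of its underside; x points from the drawer fronts to its back, y to the robot's left; yaw within 0.22 rad. Two drawers open towards the robot; on top: a well of cut stones (100 x 95) at the right, two brass guide strips 5 high along y, a sliding cover. No latch or spring; mm
- drawer_left (a joint): how far the left drawer is out, m: 0 fully shut, grows as it comes out towards the robot, at most 0.10, starts 0.035 to 0.075. About 2 N friction plus slight damping
- drawer_left_front (a point): centre of the outer face of the left drawer's flat pale wooden front, no handle, 130 wide x 42 high, lower edge 9 above the bench, this point 30 above it; moves with the drawer; axes as the chest's: +x pushes it shut. Shut, the face is 132 ahead of the chest's origin. Ring padding fills the drawer to 2 below the front's top; mm
- drawer_right (a joint): how far the right drawer is out, m: 0 fully shut, grows as it comes out towards the robot, at most 0.10, starts 0.035 to 0.075. About 2 N friction plus slight damping
- drawer_right_front (a point): centre of the outer face of the right drawer's flat pale wooden front, no handle, 130 wide x 42 high, lower edge 9 above the bench, this point 30 above it; moves with the drawer; axes as the chest's: +x pushes it shut. Shut, the face is 132 ahead of the chest's origin. Ring padding fills the drawer to 2 below the front's top; mm
- cover (a joint): how far the sliding cover is from closed, m: 0 fully closed over the stone well (against its stop), grows to the robot's left, at most 0.115, starts 0.075 to 0.110. About 1.5 N friction plus slight damping
- cover_edge (a point): centre of the left (+y) end face of the aluminium cover, a plate 120 (x) x 112 (y), from 71 to 87 above the bench, red line on top at this end; point 79 up; axes as the chest's; push along -y (robot's right) to close. Left of it the chest's top is bare, 70 above the bench, but for the guide strips (to 75) 60 to 66 either side in x; mm
- jar: bystander, loose: small closed amber glass jar with brass cap, 40 dia x 50 high, stands on the rear of the chest's top; origin at the centre of its underside, sizes in mm
- ring_box: bystander, loose: closed blue ring gift box 50 x 54 x 42 high, stands on the rear of the chest's top; origin at the centre of its underside, sizes in mm
- file_block: bystander, loose: wooden block 70 x 90 x 55 with four upright needle files reaching 155 high, on the bench at the robot's left; origin at the centre of its underside, sizes in mm
- doming_block: bystander, loose: steel cube, 55 side, on the bench at the left; origin at the centre of its underside, sizes in mm
- findings_bowl: bystander, loose: white ceramic bowl 90 dia x 35 high, on the bench at the right; origin at the centre of its underside, sizes in mm
- hammer: bystander, loose: small hammer 240 long lying on the bench at the left; origin under its middle, sizes in mm
- graver: bystander, loose: screwdriver-shaped graver 160 long lying on the bench at the right; origin under its middle, sizes in mm

How it is judged:
By the outcome, as a careful person would: the job done as asked, in the order asked, and still so for the second after the job is handed in, with the robot touching nothing.
It also fails if it takes over 54 s, if anything falls off the work surface, if the arm or the gripper's body presses on something with over 40 N, if the wrist force passes 120 N, or if a joint passes its speed limit or range.

## Working session

There is one attempt and no reset: what is moved stays moved. The work goes in short steps, Python scripts to look and compute and a tool call to move; the robot and the scene stay as the last step left them, time stands still between calls to the robot, and variables do not carry over. Pictures are saved under pics/ and viewed, at most 10 in all, crops included, and the job is handed in when it is done.

Besides the shell and the picture viewer there is one more tool, called by a JSON object that holds its "op" and its "data". apply_moves: Moves the arm, as the interface text tells. Its arguments: {"type":"object","properties":{"steps":{"type":"array"}},"required":["steps"]}

```bash
mkdir -p pics
python3 - <<'E'
from station import bot
import cv2,numpy as np
s=bot.state();print(s['t'],s['tcp_pos'],s['orientation'],s['width'])
for n in('top','scene'):
    cv2.imwrite(f'pics/{n}0.png',bot.capture(n)); c=bot.calibration(n); print(n,c)
E
```

```text
0.0 [224.62680388 582.98387063 231.03801058] [[-9.33099962e-01  3.59616722e-01 -5.23378343e-04]
 [ 3.59617084e-01  9.33099398e-01 -1.03243526e-03]
 [ 1.17083031e-04 -1.15158110e-03 -9.99999330e-01]] 95.15280139922412
top {'camera_matrix': array([[490.9526297 ,   0.        , 287.04715605],
       [  0.        , 490.9526297 , 214.86960263],
       [  0.        ,   0.        ,   1.        ]]), 'dist_coeffs': array([0.02085707, 0.        , 0.        , 0.        , 0.        ]), 'R': array([[-0.00503299, -0.99994859,  0.00880246],
       [-0.98384141,  0.00337611, -0.1790103 ],
       [ 0.17897138, -0.00956118, -0.98380782]]), 't': array([  12.08401091,  543.64397326, 1328.04911453])}
scene {'camera_matrix': array([[438.09700181,   0.        , 282.69647792],
       [  0.        , 438.09700181, 207.03288456],
       [  0.        ,   0.        ,   1.        ]]), 'dist_coeffs': array([0.01379229, 0.        , 0.        , 0.        , 0.        ]), 'R': array([[ 0.81210506,  0.58350646, -0.00236214],
       [ 0.34415774, -0.48224861, -0.80560023],
       [-0.47121208,  0.65341908, -0.5924548 ]]), 't': array([-438.1361637 , -108.95835846, 1458.88359709])}
```

View pics/top0.png

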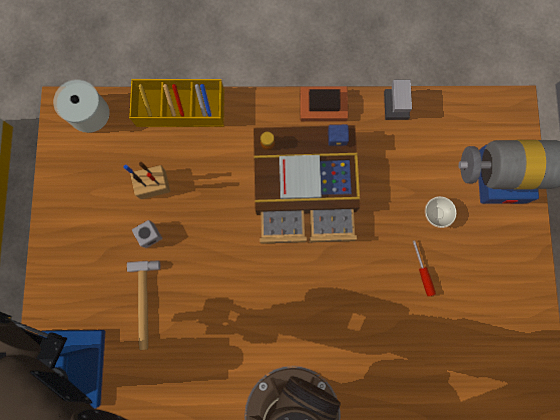

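View pics/scene0.png

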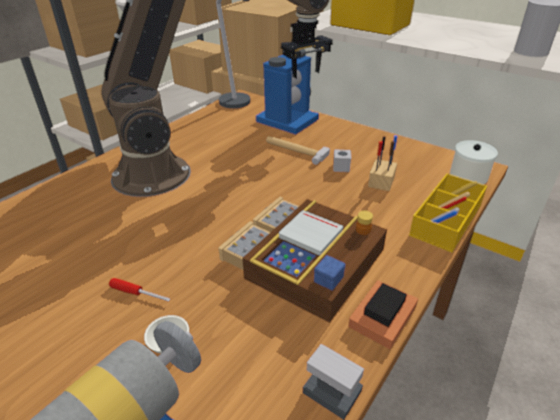

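The top view shows the chest around (305,180), with the cover at (300,177), its red line at u≈284, and the drawer fronts at about v≈240. I'll enlarge the top view.

Run:
```python
import cv2
im=cv2.imread('pics/top0.png')[120:250,242:372]
im=cv2.resize(im,(780,780)[:2],interpolation=cv2.INTER_CUBIC)
cv2.imwrite('pics/c1.png',cv2.resize(im,(598,598)))
```

```text
(no output)
```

View pics/c1.png

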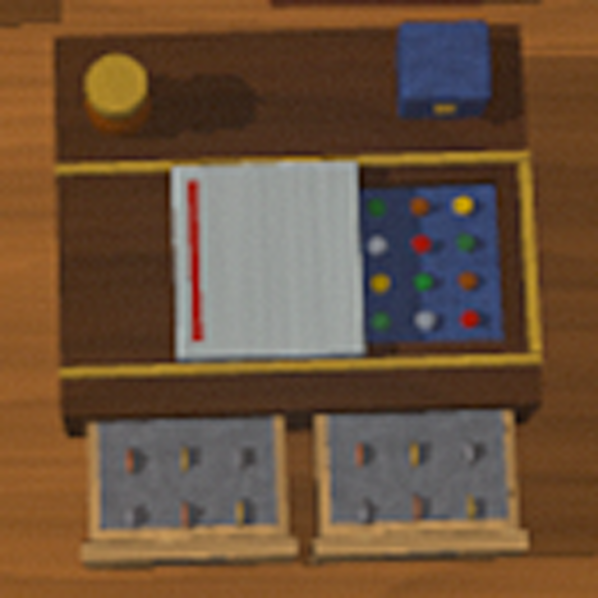

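The crop (scale 4.6, offset 242,120) shows these points:
- **Cover corners:** (172,168), (358,162), (364,353) and (177,358).
- **Chest back corners:** (55,40) and (520,25).
- **Drawer fronts:** spanning (83..298, ~555) and (315..528, ~545).

```bash
cat > h.py <<'E'
from station import bot
import cv2,numpy as np
def unproj(n,uv,z):
    c=bot.calibration(n);R,t=c['R'],c['t']
    p=cv2.undistortPoints(np.array([[uv]],float),c['camera_matrix'],c['dist_coeffs'])[0,0]
    d=R.T@[p[0],p[1],1];C=-R.T@t
    return (C+d*(z-C[2])/d[2])[:2]
def proj(n,P):
    c=bot.calibration(n)
    return cv2.projectPoints(np.array(P,float),cv2.Rodrigues(c['R'])[0],c['t'],c['camera_matrix'],c['dist_coeffs'])[0][:,0]
E
cat > a.py <<'E'
from h import *
f=lambda u,v,z:unproj('top',(242+(u+.5)/4.6-.5,120+(v+.5)/4.6-.5),z).round(1)
print('C',-bot.calibration('top')['R'].T@bot.calibration('top')['t'])
for nm,z,ps in [('cover',87,[(172,168),(358,162),(364,353),(177,358)]),('chest',70,[(55,40),(520,25)]),
 ('fronts top outer',51,[(83,552),(298,546),(315,546),(528,540)]),('fronts bottom',9,[(83,565),(298,560),(315,560),(528,552)])]:
    for p in ps: print(nm,p,f(*p,z))
E
python3 a.py
```

```text
C [ 297.23749127   22.94570461 1403.75660711]
cover (172, 168) [703.2  31.7]
cover (358, 162) [706.7 -81. ]
cover (364, 353) [588.2 -82.6]
cover (177, 358) [585.5  29. ]
chest (55, 40) [790.9 104.1]
chest (520, 25) [ 800.  -184.5]
fronts top outer (83, 552) [473.8  86.1]
fronts top outer (298, 546) [477.  -43.6]
fronts top outer (315, 546) [476.9 -53.9]
fronts top outer (528, 540) [ 480.1 -182.7]
fronts bottom (83, 565) [471.2  88.1]
fronts bottom (298, 560) [473.8 -45.6]
fronts bottom (315, 560) [473.8 -56.1]
fronts bottom (528, 552) [ 478.3 -188.8]
```

Chest yaw is about 0.029 rad and its origin is near (675,-44). The drawer faces are at x≈475, so both are about 68 mm out, and the cover edge is at about (644,30). I'll turn the tool, close the fingers and travel over at height.

{"op": "apply_moves", "data": {"steps": [[[0,0,0],-7.6,0],[[0,0,0],-7.6,0],[[0,0,0],-7.5,0],[[-40,-40,0],0,0],[[-40,-40,0],0,0],[[-40,-40,0],0,0],[[-40,-40,0],0,0],[[-40,-40,0],0,0],[[0,-50,0],0,0],[[0,-50,0],0,0]]}}

```text
t: 1.35
tcp_pos: [433.3, 287.3, 231.1]
orientation: [[-1.0, -0.028, -0.001], [-0.028, 1.0, -0.0], [0.001, -0.0, -1.0]]
contact_force: [-0.0, 0.7, 0.5]
width: 2.3
gripper_force: 0.0
```

{"op": "apply_moves", "data": {"steps": [[[0,-50,0],0,0],[[0,-50,0],0,0],[[0,-50,0],0,0],[[0,-50,0],0,0],[[0,-50,0],0,0],[[0,-20,0],0,0],[[0,0,0],0,0]]}}

```text
t: 2.22
tcp_pos: [440.8, 18.2, 231.5]
orientation: [[-1.0, -0.026, -0.0], [-0.026, 1.0, 0.0], [0.0, 0.0, -1.0]]
contact_force: [-0.9, 0.4, 0.7]
width: 0.4
gripper_force: 0.0
```

{"op": "apply_moves", "data": {"steps": [[[0,0,40],0,0],[[0,0,40],0,0],[[0,0,40],0,0],[[0,0,40],0,0],[[0,0,26],0,0],[[0,0,0],0,0],[[-7,0,0],0,0],[[-6,0,0],0,0],[[-5,0,0],0,0],[[0,0,0],0,0]]}}

```text
t: 3.48
tcp_pos: [459.4, 19.6, 46.0]
orientation: [[-1.0, -0.028, 0.001], [-0.028, 1.0, -0.0], [-0.001, -0.0, -1.0]]
contact_force: [0.2, -0.5, -0.8]
width: 0.5
gripper_force: 0.0
```

{"op": "apply_moves", "data": {"steps": [[[-4,0,0],0,0],[[-4,0,0],0,0],[[-4,0,0],0,0],[[-5,0,0],0,0],[[-5,0,0],0,0],[[-5,0,0],0,0],[[-5,0,0],0,0]]}}

```text
t: 4.35
tcp_pos: [491.2, 20.5, 45.6]
orientation: [[-1.0, -0.028, 0.0], [-0.028, 1.0, 0.0], [-0.0, 0.0, -1.0]]
contact_force: [-3.2, -1.8, 1.4]
width: 0.4
gripper_force: 1.1
```

{"op": "apply_moves", "data": {"steps": [[[-5,0,0],0,0],[[-5,0,0],0,0],[[-5,0,0],0,0],[[-5,0,0],0,0],[[-5,0,0],0,0],[[-4,0,0],0,0],[[-3,0,0],0,0],[[-2,0,0],0,0]]}}

```text
t: 5.35
tcp_pos: [524.9, 21.5, 45.6]
orientation: [[-1.0, -0.028, -0.0], [-0.028, 1.0, 0.0], [0.0, 0.0, -1.0]]
contact_force: [-2.4, -2.0, -0.4]
width: 0.5
gripper_force: 1.0
```

{"op": "apply_moves", "data": {"steps": [[[-1.5,0,0],0,0],[[-1.5,0,0],0,0]]}}

```text
t: 5.6
tcp_pos: [527.8, 21.6, 45.6]
orientation: [[-1.0, -0.028, -0.0], [-0.028, 1.0, 0.0], [0.0, 0.0, -1.0]]
contact_force: [-3.1, -2.3, -0.7]
width: 0.4
gripper_force: 1.0
```

{"op": "apply_moves", "data": {"steps": [[[-1,0,0],0,0],[[-1,0,0],0,0]]}}

```text
t: 5.85
tcp_pos: [528.9, 21.7, 45.6]
orientation: [[-1.0, -0.029, -0.002], [-0.029, 1.0, 0.0], [0.002, 0.0, -1.0]]
contact_force: [-9.1, -2.8, 6.0]
width: 0.5
gripper_force: 4.5
```

{"op": "apply_moves", "data": {"steps": [[[-1,0,0],0,0],[[0,0,0],0,0]]}}

```text
t: 6.1
tcp_pos: [528.9, 21.7, 45.6]
orientation: [[-1.0, -0.029, -0.004], [-0.029, 1.0, 0.0], [0.004, 0.0, -1.0]]
contact_force: [-11.1, -3.1, 6.8]
width: 0.4
gripper_force: 5.5
```

The left drawer is at its stop. I'll back off and move to the right drawer.

{"op": "apply_moves", "data": {"steps": [[[5,0,0],0,0],[[25,0,0],0,0],[[30,0,0],0,0],[[25,0,0],0,0],[[0,-35,0],0,0],[[0,-35,0],0,0],[[0,-35,0],0,0],[[0,-35,0],0,0],[[-5,0,0],0,0],[[-5,0,0],0,0]]}}

```text
t: 7.35
tcp_pos: [460.0, -120.0, 45.7]
orientation: [[-1.0, -0.028, 0.0], [-0.028, 1.0, 0.0], [-0.0, 0.0, -1.0]]
contact_force: [-2.4, -2.7, -0.4]
width: 0.8
gripper_force: 1.1
```

{"op": "apply_moves", "data": {"steps": [[[-4,0,0],0,0],[[-4,0,0],0,0],[[-4,0,0],0,0],[[-4,0,0],0,0],[[-5,0,0],0,0],[[-5,0,0],0,0],[[-5,0,0],0,0],[[-5,0,0],0,0]]}}

```text
t: 8.35
tcp_pos: [496.1, -119.3, 45.6]
orientation: [[-1.0, -0.028, -0.0], [-0.028, 1.0, 0.0], [0.0, 0.0, -1.0]]
contact_force: [-3.1, 0.5, 0.0]
width: 0.7
gripper_force: 1.1
```

{"op": "apply_moves", "data": {"steps": [[[-5,0,0],0,0],[[-5,0,0],0,0],[[-5,0,0],0,0],[[-5,0,0],0,0],[[-5,0,0],0,0],[[-4,0,0],0,0],[[-3,0,0],0,0],[[-2,0,0],0,0]]}}

```text
t: 9.35
tcp_pos: [529.9, -118.4, 45.6]
orientation: [[-1.0, -0.028, 0.0], [-0.028, 1.0, -0.0], [-0.0, -0.0, -1.0]]
contact_force: [-2.9, 0.1, -1.5]
width: 0.5
gripper_force: 1.0
```

{"op": "apply_moves", "data": {"steps": [[[-1.5,0,0],0,0],[[-1.5,0,0],0,0],[[-0.5,0,0],0,0]]}}

```text
t: 9.72
tcp_pos: [532.5, -118.3, 45.6]
orientation: [[-1.0, -0.029, -0.002], [-0.029, 1.0, 0.0], [0.002, 0.0, -1.0]]
contact_force: [-7.5, -3.1, 2.9]
width: 0.2
gripper_force: 4.1
```

{"op": "apply_moves", "data": {"steps": [[[-1,0,0],0,0],[[-0.5,0,0],0,0],[[0,0,0],0,0]]}}

```text
t: 10.1
tcp_pos: [532.5, -118.3, 45.6]
orientation: [[-1.0, -0.029, -0.005], [-0.029, 1.0, 0.001], [0.005, 0.001, -1.0]]
contact_force: [-14.6, -5.2, 6.5]
width: 0.2
gripper_force: 7.2
```

{"op": "apply_moves", "data": {"steps": [[[5,0,0],0,0],[[20,0,0],0,0],[[30,0,0],0,0],[[0,0,-40],0,0],[[0,0,-50],0,0],[[0,0,-50],0,0],[[0,0,-15],0,0],[[0,0,0],0,0]]}}

```text
t: 11.1
tcp_pos: [480.4, -120.0, 201.8]
orientation: [[-1.0, -0.028, 0.004], [-0.028, 1.0, -0.001], [-0.004, -0.001, -1.0]]
contact_force: [0.2, 0.9, 0.4]
width: 0.6
gripper_force: 0.0
```

Run:
```python
from h import *
im=bot.capture('top')
cv2.imwrite('pics/c2.png',cv2.resize(im[120:250,242:372],(598,598),interpolation=cv2.INTER_CUBIC));print(bot.state()['tcp_pos'],bot.state()['t'])
```

```text
[ 479.97247609 -119.80984566  200.70431302] 11.15
```

View pics/c2.png

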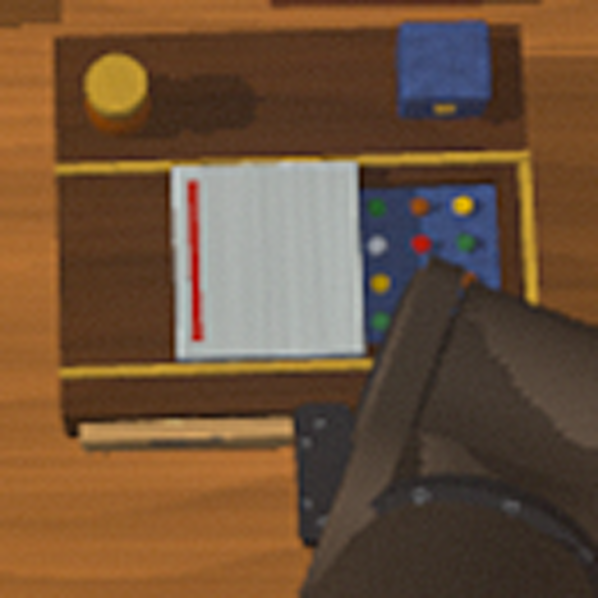

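The left drawer is flush. The right one is hidden by the arm, so I'll check it from above the cover's left side.

{"op": "apply_moves", "data": {"steps": [[[-20,36,0],0,0],[[-40,40,0],0,0],[[-40,40,0],0,0],[[-40,40,0],0,0],[[-29,27,0],0,0],[[0,0,0],0,0]]}}

```text
t: 11.9
tcp_pos: [644.3, 69.8, 198.2]
orientation: [[-1.0, -0.031, -0.002], [-0.031, 1.0, 0.0], [0.002, 0.0, -1.0]]
contact_force: [-0.7, 0.8, -0.2]
width: 0.3
gripper_force: 0.0
```

Run:
```python
from h import *
im=bot.capture('top'); sc=bot.capture('scene')
a=cv2.resize(im[150:250,242:372],(598,460),interpolation=cv2.INTER_CUBIC)
cv2.imwrite('pics/c3.png',a)
cv2.imwrite('pics/s3.png',cv2.resize(sc[160:320,200:400],(750,600),interpolation=cv2.INTER_CUBIC))
print(bot.state()['tcp_pos'],bot.state()['t'])
```

```text
[642.89861579  67.91563007 198.9341423 ] 12.0
```

View pics/c3.png

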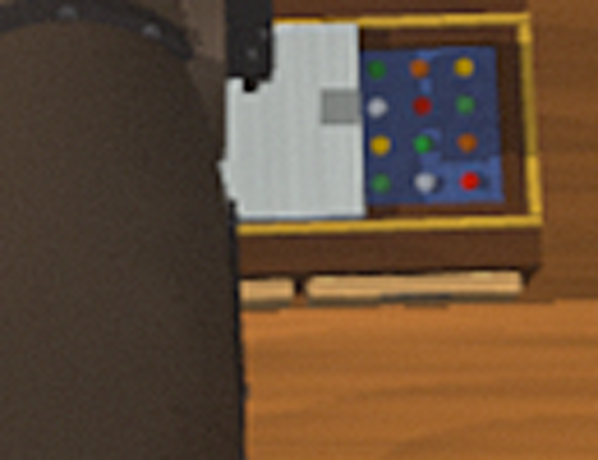

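View pics/s3.png

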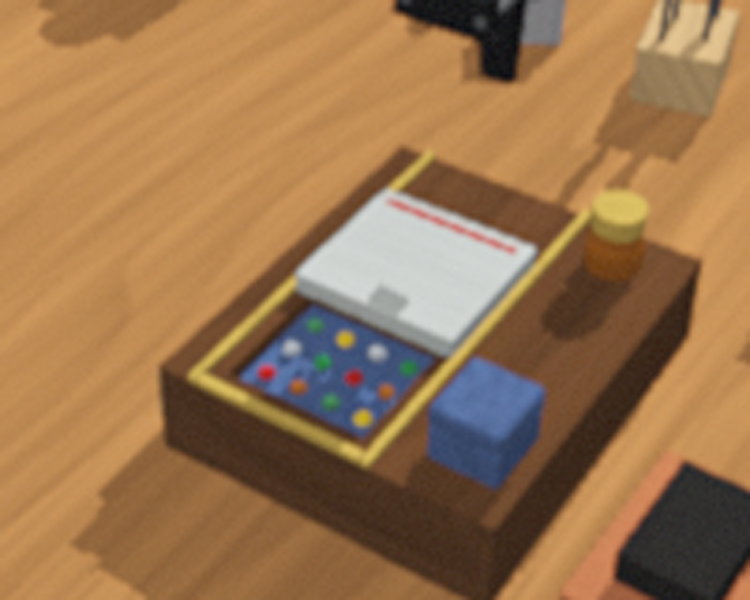

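Both drawers look shut: the right front is flush at v≈285 in the crop and the jar and box have not moved. Next I'll lower beside the cover's red-line end.

{"op": "apply_moves", "data": {"steps": [[[0,0,35],0,0],[[0,0,35],0,0],[[0,0,25],0,0],[[0,0,9],0,0],[[0,0,0],0,0],[[0,0,0],0,0]]}}

```text
t: 12.75
tcp_pos: [643.9, 67.7, 97.7]
orientation: [[-1.0, -0.028, 0.002], [-0.028, 1.0, 0.0], [-0.002, 0.0, -1.0]]
contact_force: [-0.0, -0.1, 1.1]
width: 0.7
gripper_force: 0.0
```

{"op": "apply_moves", "data": {"steps": [[[0,-6,0],0,0],[[0,-6,0],0,0],[[0,-5,0],0,0],[[0,-4,0],0,0],[[0,-4,0],0,0],[[0,-4,0],0,0],[[0,-4,0],0,0]]}}

```text
t: 13.62
tcp_pos: [644.5, 34.8, 96.6]
orientation: [[-1.0, -0.028, 0.0], [-0.028, 1.0, 0.0], [-0.0, 0.0, -1.0]]
contact_force: [0.4, 2.6, -0.0]
width: 0.8
gripper_force: 0.8
```

{"op": "apply_moves", "data": {"steps": [[[0,-5,0],0,0],[[0,-5,0],0,0],[[0,-5,0],0,0],[[0,-5,0],0,0],[[0,-5,0],0,0],[[0,-5,0],0,0],[[0,-5,0],0,0],[[0,-5,0],0,0],[[0,-5,0],0,0],[[0,-5,0],0,0]]}}

```text
t: 14.88
tcp_pos: [645.8, -15.4, 96.6]
orientation: [[-1.0, -0.028, -0.0], [-0.028, 1.0, 0.0], [0.0, 0.0, -1.0]]
contact_force: [-1.3, 0.8, 0.1]
width: 0.5
gripper_force: 0.8
```

Run:
```python
from h import *
im=bot.capture('top')
a=cv2.resize(im[120:250,242:372],(598,598),interpolation=cv2.INTER_CUBIC)
cv2.imwrite('pics/c4.png',a)
print(bot.state()['tcp_pos'],bot.state()['t'])
```

```text
[645.88237178 -15.93778268  96.59969254] 14.925
```

View pics/c4.png

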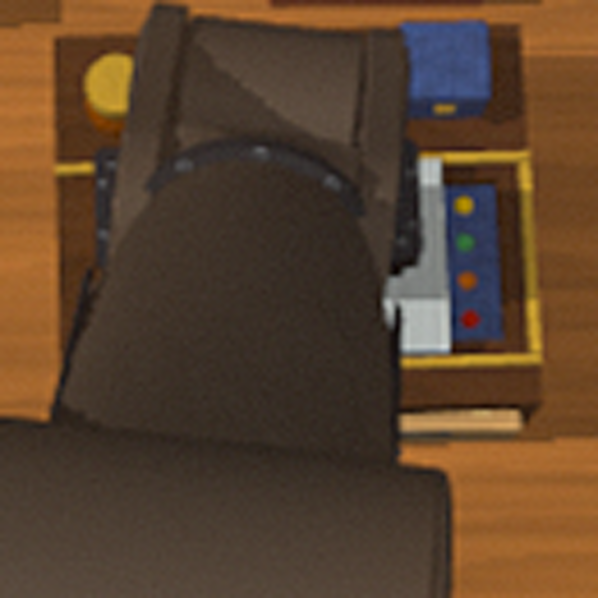

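The cover's right edge has gone from u≈362 to 447. The well ends at 500 and the end strip is at 530, so I'll keep pushing, more slowly.

{"op": "apply_moves", "data": {"steps": [[[0,-5,0],0,0],[[0,-5,0],0,0],[[0,-5,0],0,0],[[0,-4,0],0,0],[[0,-3,0],0,0],[[0,-3,0],0,0]]}}

```text
t: 15.68
tcp_pos: [646.5, -40.2, 96.6]
orientation: [[-1.0, -0.028, -0.0], [-0.028, 1.0, 0.0], [0.0, 0.0, -1.0]]
contact_force: [-1.7, 1.1, 0.4]
width: 0.3
gripper_force: 0.8
```

{"op": "apply_moves", "data": {"steps": [[[0,-2.5,0],0,0],[[0,-2.5,0],0,0],[[0,-2.5,0],0,0]]}}

```text
t: 16.05
tcp_pos: [646.8, -47.6, 96.6]
orientation: [[-1.0, -0.028, -0.0], [-0.028, 1.0, 0.0], [0.0, 0.0, -1.0]]
contact_force: [-1.5, 1.4, -0.3]
width: 0.4
gripper_force: 0.8
```

{"op": "apply_moves", "data": {"steps": [[[0,-2.5,0],0,0],[[0,-2,0],0,0],[[0,-2,0],0,0]]}}

```text
t: 16.42
tcp_pos: [647.0, -54.2, 96.6]
orientation: [[-1.0, -0.028, 0.0], [-0.028, 1.0, 0.0], [-0.0, 0.0, -1.0]]
contact_force: [-0.1, 1.5, -0.4]
width: 0.4
gripper_force: 0.8
```

{"op": "apply_moves", "data": {"steps": [[[0,-2,0],0,0],[[0,-2,0],0,0],[[0,-2,0],0,0]]}}

```text
t: 16.8
tcp_pos: [647.0, -57.9, 96.6]
orientation: [[-1.0, -0.028, -0.0], [-0.028, 1.0, 0.004], [0.0, 0.004, -1.0]]
contact_force: [0.7, 23.4, 1.7]
width: 0.8
gripper_force: 11.8
```

{"op": "apply_moves", "data": {"steps": [[[0,-2,0],0,0],[[0,-1.5,0],0,0],[[0,-1.5,0],0,0]]}}

```text
t: 17.18
tcp_pos: [647.0, -58.3, 96.6]
orientation: [[-1.0, -0.028, -0.001], [-0.028, 1.0, 0.009], [0.001, 0.009, -1.0]]
contact_force: [1.1, 49.1, 4.8]
width: 0.5
gripper_force: 24.7
```

The cover is at its stop. I'll back off gently, lift and check.

{"op": "apply_moves", "data": {"steps": [[[0,3,0],0,0],[[0,5,0],0,0],[[0,15,0],0,0],[[0,10,-10],0,0],[[0,0,-40],0,0],[[0,0,-50],0,0],[[0,40,-20],0,0],[[0,50,0],0,0],[[0,50,0],0,0],[[0,50,0],0,0]]}}

```text
t: 18.42
tcp_pos: [640.8, 159.6, 217.7]
orientation: [[-1.0, -0.028, 0.001], [-0.028, 1.0, 0.0], [-0.001, 0.0, -1.0]]
contact_force: [0.3, -0.2, 0.1]
width: 0.2
gripper_force: 0.0
```

{"op": "apply_moves", "data": {"steps": [[[30,50,0],0,0],[[30,40,0],0,0],[[0,0,0],0,0],[[0,0,0],0,0]]}}

```text
t: 18.92
tcp_pos: [578.7, 246.2, 217.3]
orientation: [[-1.0, -0.029, 0.001], [-0.029, 1.0, 0.0], [-0.001, 0.0, -1.0]]
contact_force: [-0.2, 0.6, -0.8]
width: 0.6
gripper_force: 0.0
```

Run:
```python
from h import *
im=bot.capture('top')
cv2.imwrite('pics/c5.png',cv2.resize(im[110:270,120:460],(800,376),interpolation=cv2.INTER_CUBIC))
print(bot.state()['tcp_pos'],bot.state()['t'])
```

```text
[578.95816277 245.68417996 217.09993299] 18.975
```

View pics/c5.png

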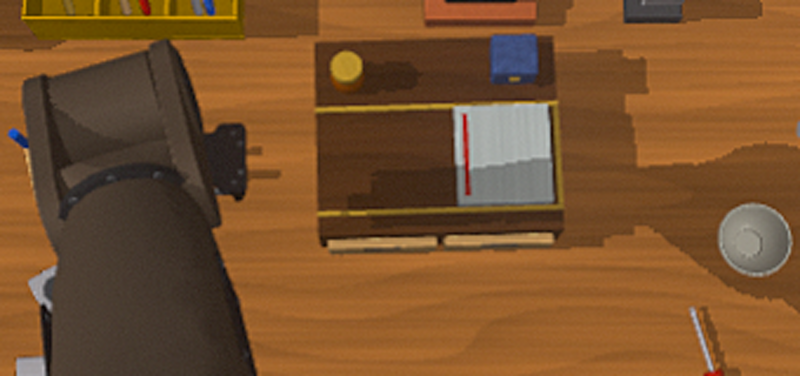

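The picture shows the cover against the end strip at u≈552 with the stones covered. Both drawer fronts are flush at v≈242, and the loose things that can be seen are in place. I'll hand in the job.

```bash
python3 -c "
from station import bot
print(bot.job_done())"
```

```text
the job is handed in; nothing more can be done
None
```

Job handed in after about 19 s of robot time: both drawers were pushed to their stops first, then the cover to its stop over the stones (up to 49 N wrist force there); the jar, ring box and bowl looked unmoved, while the arm hid most of the left-hand tools in the last picture.

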